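Square up and stack a stepped mould former

ROBOT

A 7-joint arm with a two-finger parallel gripper is mounted at the origin on the work surface. World frame = base frame: x ahead of the robot, y to its left, z up, the work surface at z = 0. Lengths are in m, angles in rad, forces in N, time in s.
With the tool pointing down it reaches from about 0.4 to 0.85 m from the base axis. Payload 10.4 kg.
Tool frame: the origin (TCP) lies midway between the tips of the shut fingers; the grasp point (between the pads) lies 19 mm behind it (manip.hold_point_z is the distance from the TCP to the grasp point, in m); z points along the fingers, y is the line along which they close (so a half turn about z gives the same grasp; the last joint's range is limited). The gripper opens to 85 mm and grips with 20 to 120 N. Pads are 22 mm wide; open, the fingers measure 114 mm over their backs; the gripper's body (76 mm by 85 mm) begins 54 mm behind the grasp point. The pads swing forward as they close: fully open they stand 13 mm farther back than shut.
Start: joints at [1.27, 0.332, -0.065, 1.46, 0.022, 1.35, -0.088], TCP at [0.171, -0.601, 0.231] pointing down, gripper open.
Joint ranges: [-2.6, 2.6], [-0.5, 2.12], [-1.47, 1.34], [0.16, 2.42], [-1.27, 4.41], [0.06, 2.06], [-2.6, 2.6]. Speed limits (rad/s): [2.22, 2.22, 2.79, 2.79, 3.14, 3.14, 3.14].

INTERFACE

Orientations are given as a unit quaternion [x, y, z, w].
In Python, from workcell import manip, eyes, job gives the robot as it stands.
- The arm moves only by the shell command python3 -m crank 'ROWS' [FORCE]. ROWS is JSON, a list that holds one entry, the list of rows, each a list of 7 numbers: the finger opening in cm, from 0 to 8.54, then the shift along the world's x, y, z in cm, then the turn, a rotation vector about the world's x, y, z in degrees. In form: [[[hand, x, y, z, ax, ay, az], ...]]. A call has 1 to 20 rows; each row shifts and turns the commanded pose from where the row before left it; what a row does not reach is not made up. A row lasts 1/8 s, in which the tool goes at most 62.5 mm and 10.7 degrees, less where a joint would pass 70% of its speed; a pose out of reach is approached as far as the arm can. A call with a gripper value outside its range is refused whole. The fingers move at their own pace and stop on an object; FORCE is the grip in N (left out, the last holds). Time passes only in rows, so rows that do not move let the fingers close. It gives the time, the measured TCP pose, the force, the opening and the grip force at its end, in the units of the state.
- manip.get_obs(): the state, without advancing time (a new reading comes with each control period).
- eyes.camera(name): name is "scene" or "top"; returns (picture, depth): 420x560x3 uint8, red, green, blue; 420x560 float32, m along the optical axis (not along the pixel's ray), 0 where there is no reading.
- eyes.camera_params(name): a dict with "fx", "fy", "cx", "cy" (pixels), "dist" ([k1, k2, p1, p2, k3] as OpenCV has them; the pictures are not rectified), "world_from_camera" (4x4, takes a point from camera to world coordinates). Camera axes: x right, y down, z forward; pixel columns grow to the right and rows downward; lengths in m; the calibration is good to about 2 mm. A picture is of the moment at which its call begins. camera_params takes no time and is no camera call.
- job.hand_in(): hands the job in; it is judged then, once.
The state is a dict: "clock": time; "joint_pos": joint angles; "joint_velocities": joint speeds; "tau": joint torques, N m; "position": TCP position; "ee_rot": TCP orientation; "ft_force": force on the tool from outside, world axes, zero at the start; "torque": the same for the moment, N m; "grip_width": opening from 0.0 (shut) to 1.0 (fully open); "grasp_force": force on a finger pad.
Only numpy, scipy, OpenCV 4.12 (cv2) and the standard library are available. Lean on these libraries where they do the work, as an engineer would, in place of code of your own. Each camera call takes 0.05 s, during which the arm holds its last target. There are 200 camera calls.

TASK

First clear everything that lies on the grey squaring board into the shallow grey tray. Then, from the largest board to the smallest, lay each wooden board on the squaring board, slide it fully home into the corner of the two fences (long side against the long fence), and from there stack it on the white base plate to build a stepped former: largest at the bottom, each centred so that the steps are even all round, and parallel to the base plate. Leave the other things on the bench where they are.

Things in the scene. Friction and masses are not known exactly. Their poses are not given: they have to be found in the camera images.
- jig: Squaring board, fixed: grey slab 220 x 140 mm, 12 mm thick, with two bare aluminium fences standing 6 mm above the slab. Origin at the centre of its underside. x runs along its length, z up. The long fence (220 x 12 mm) lies along the +y edge, the short fence (12 x 128 mm) along the +x end. It stands in any of three places near the robot, among tray and base.
- jig_corner (a point): The inside corner of the two fences at the height of the slab's top face (12 mm above the bench); axes as jig, so the free surface extends 208 mm to -x and 128 mm to -y. A board slid fully home has its long side on this point's x axis and its end on this point's y axis.
- tray: Shallow grey open plastic tray, fixed, outside 240 (x) x 150 (y) x 20 mm high, walls and floor 4 mm. Origin at the centre of its underside.
- tray_in (a point): Centre of the tray's inner floor, 4 mm above the bench; axes as tray. Inside 232 x 142 mm, rim 16 mm above this point.
- base: White base plate of the mould, fixed, 240 (x) x 160 (y) x 18 mm. Origin at the centre of its underside.
- base_top (a point): Centre of the base plate's top face, 18 mm above the bench; axes as base.
- board_l: Large light wooden board, 150 (x) x 68 (y) x 18 mm thick, about 140 g, loose, lying flat in a loose row on the bench, farther from the robot than squaring board, tray and base. Always there. Origin at the centre of its underside, x along its length; either end may come first.
- board_m: Middle board, as the large one but 120 x 50 x 18 mm, about 85 g. May be absent (None).
- board_s: Small board, as the large one but 90 x 32 x 18 mm, about 40 g. May be absent (None).
- mallet: Wooden mallet lying on the squaring board, about 220 g: head 44 (x) x 60 (y) x 44 mm high, from which a round handle of 20 mm diameter and 140 mm length sticks out to -x, its axis 22 mm up, clear of the surface. Origin under the head's centre. May be absent (None).
- plug: White plaster plug, a blunt cone standing upright on the squaring board, 56 mm across at the foot, 36 mm at the top, 65 mm high, about 120 g. Origin at the centre of its foot. May be absent (None).
- jar: Clear closed jar with a white cap standing on the squaring board, at most 56 mm across, 70 mm high, about 150 g. Origin at the centre of its foot. May be absent (None).
- cone1: Bystander: white plaster cone, 90 mm across the foot, 40 mm at the top, 140 mm high, loose. Origin at the centre of its foot.
- cone2: Bystander: a second cone like cone1.
- spirit: Bystander: white plastic bottle, 68 mm across, 190 mm high, loose. Origin at the centre of its foot.
- clip: Bystander: steel bulldog clip, 50 x 60 x 14 mm, lying on the bench, loose. Origin at the centre of its underside.
- cup: Bystander: clear mixing cup, 80 mm across the rim, 110 mm high, loose. Origin at the centre of its foot.
There are look-alikes about, which are no part of the job. What is shaped like the board_m but purple is not meant.

How it is judged:
On the way, in this order (a step that is already met when the one before it is completed fails the run):
1. everything that lay on the squaring board is in the tray (x of mallet in the frame of tray_in between -0.116 and 0.116 m and y of mallet in the frame of tray_in between -0.071 and 0.071 m and z of each of mallet, plug, jar in the frame of tray_in below 0.045 m and linear speed of each of mallet, plug, jar below 0.03 m/s and x of plug in the frame of tray_in between -0.116 and 0.116 m and y of plug in the frame of tray_in between -0.071 and 0.071 m and x of jar in the frame of tray_in between -0.116 and 0.116 m and y of jar in the frame of tray_in between -0.071 and 0.071 m), for 0.2 s.
2. the large board lies flat on the squaring board, fully home in the corner (x of board_l in the frame of jig_corner between -0.0775 and -0.0725 m and y of board_l in the frame of jig_corner between -0.0365 and -0.0315 m and z of board_l in the frame of jig_corner between -0.003 and 0.004 m and angle between the x axis of board_l and the x axis of jig, either way round below 0.035 rad), for 0.2 s.
3. the middle board lies flat on the squaring board, fully home in the corner (x of board_m in the frame of jig_corner between -0.0625 and -0.0575 m and y of board_m in the frame of jig_corner between -0.0275 and -0.0225 m and z of board_m in the frame of jig_corner between -0.003 and 0.004 m and angle between the x axis of board_m and the x axis of jig, either way round below 0.035 rad), for 0.2 s.
4. the small board lies flat on the squaring board, fully home in the corner (x of board_s in the frame of jig_corner between -0.0475 and -0.0425 m and y of board_s in the frame of jig_corner between -0.0185 and -0.0135 m and z of board_s in the frame of jig_corner between -0.003 and 0.004 m and angle between the x axis of board_s and the x axis of jig, either way round below 0.035 rad), for 0.2 s.
At the end, for the whole second after the job is handed in: Things from the squaring board rest inside the tray. The large board lies on the base plate, the middle one on it, the small one on top, centred: the large within 8 mm on the base plate, the others within 5 mm on the large; parallel within 4 degrees, flat, at rest (all of step 1 and horizontal distance between board_l and base_top below 0.008 m and angle between the x axis of board_l and the x axis of base_top, either way round below 0.07 rad and z of board_l in the frame of base_top between -0.003 and 0.004 m and angle between each of board_l, board_m, board_s's own z axis and vertical below 0.05 rad and linear speed of each of board_l, board_m, board_s below 0.02 m/s and horizontal distance between each of board_m, board_s and board_l below 0.005 m and angle between the x axis of each of board_m, board_s and the x axis of board_l, either way round below 0.07 rad and z of board_m in the frame of board_l between 0.014 and 0.022 m and z of board_s in the frame of board_l between 0.014 and 0.041 m); the robot touches nothing.
It fails at once if a bystander (cones, bottle, clip, cup) was moved by more than 30 mm (distance of any of cone1, cone2, spirit, clip, cup from where it was at the start of the episode above 0.03 m).
Of board_m, board_s only 1 to 2 are there at a start; the rules pass over those that are not, and their reading is None.
Of mallet, plug, jar only 1 to 2 are there at a start; the rules pass over those that are not, and their reading is None.
At some moment in a run one of board_l may be knocked a few centimetres aside while the robot is not near it.
It also fails if it takes over 210 s, if anything falls off the work surface, if the arm or the gripper's body presses on something with over 40 N, if the wrist force passes 120 N, or if a joint passes its speed limit or range.

## Working session

There is one attempt and no reset: what is moved stays moved. The work goes in short steps, Python scripts to look and compute and a shell command to move; the robot and the scene stay as the last step left them, time stands still between calls to the robot, and variables do not carry over. Pictures are saved under pics/ and viewed, at most 14 in all, crops included, and the job is handed in when it is done.

```bash
mkdir -p pics; ls
python3 - <<'E'
from workcell import manip, eyes, job
import cv2,numpy as np
for n in("top","scene"):
    p,d=eyes.camera(n); cv2.imwrite(f"pics/{n}0.png",p[:,:,::-1]); np.save(f"{n}_d.npy",d)
    c=eyes.camera_params(n); print(n,c)
print(manip.get_obs())
E
```

```text
pics
top {'fx': 525.5742950086329, 'fy': 525.5742950086329, 'cx': 280.2794512085714, 'cy': 207.7987160226905, 'dist': array([-0.11037243,  0.        ,  0.        ,  0.        ,  0.        ]), 'world_from_camera': array([[ 0.01446642, -0.99896211,  0.04319064,  0.46985135],
       [-0.99957114, -0.01334833,  0.02606452, -0.0134924 ],
       [-0.02546095, -0.04354918, -0.99872679,  1.32141729],
       [ 0.        ,  0.        ,  0.        ,  1.        ]])}
scene {'fx': 510.4033491833878, 'fy': 510.4033491833878, 'cx': 274.2735499457858, 'cy': 207.82883560228612, 'dist': array([-0.19141256,  0.        ,  0.        ,  0.        ,  0.        ]), 'world_from_camera': array([[-0.03660161,  0.86225862, -0.50514394,  1.16712417],
       [ 0.99932194,  0.02955942, -0.02195202,  0.02017168],
       [-0.00399655, -0.5056049 , -0.86275588,  1.15349198],
       [ 0.        ,  0.        ,  0.        ,  1.        ]])}
{'clock': 0.1, 'joint_pos': array([ 1.27039372,  0.33283165, -0.06468155,  1.46082739,  0.02162632,
        1.34990857, -0.08847572]), 'joint_velocities': array([-1.09670591e-03,  4.66990751e-04, -2.98681037e-06, -2.87765063e-03,
        1.17025074e-03,  2.70315749e-04, -1.78127809e-03]), 'tau': array([ 2.71281802e-03, -6.26745343e+01,  5.02446725e-02, -3.92429638e+01,
        1.64779974e-02,  7.02915437e-03,  1.69998066e-05]), 'position': array([ 0.17129122, -0.60073102,  0.23059541]), 'ee_rot': array([ 9.90366351e-01,  1.38470512e-01, -1.31995158e-04, -6.25702348e-04]), 'ft_force': array([ 0.71384947, -0.06865024, -0.4229604 ]), 'torque': array([-0.0232792 ,  0.00036633,  0.00323585]), 'grasp_force': 0.0, 'grip_width': 0.9998676160134734}
```

View pics/top0.png

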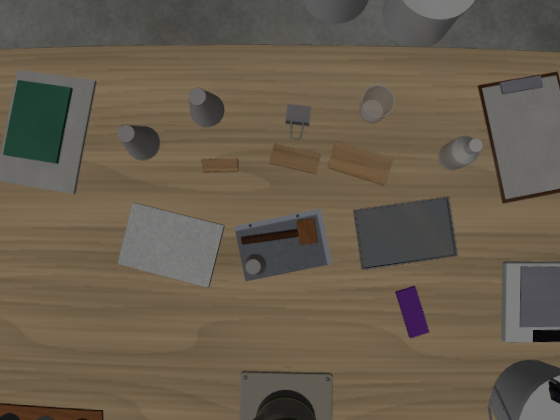

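View pics/scene0.png

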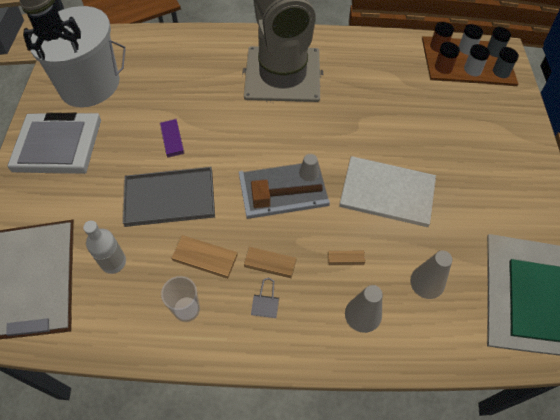

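The top view shows base plate at (171,245), jig at (282,247) with the fences on its upper and right sides, and tray at (405,233). Mallet head is at (308,231), plug at (254,265). Boards: L (361,163), M (296,158), S (220,165). The jar is absent and the purple look-alike is at (412,312). Next I measure.

```bash
cat > h.py <<'E'
import numpy as np,cv2
from workcell import eyes,manip
def P(n):
    c=eyes.camera_params(n);return np.array([[c['fx'],0,c['cx']],[0,c['fy'],c['cy']],[0,0,1]]),c['dist'],c['world_from_camera']
def rays(n,px):
    K,D,T=P(n);u=cv2.undistortPoints(np.float64(px).reshape(-1,1,2),K,D)[:,0]
    return np.c_[u,np.ones(len(u))]@T[:3,:3].T,T[:3,3]
def cast(n,px,z):
    r,o=rays(n,px);return (o+r*((z-o[2])/r[:,2])[:,None])
def cloud(n,d):
    h,w=d.shape;g=np.stack(np.meshgrid(np.arange(w),np.arange(h)),-1).reshape(-1,2)
    r,o=rays(n,g);return (o+r*d.reshape(-1,1)).reshape(h,w,3)
def rect(n,cnt,z):
    w=cast(n,cnt.reshape(-1,2),z)[:,:2]
    (x,y),(a,b),t=cv2.minAreaRect(np.float32(w*1000))
    if a<b:a,b,t=b,a,t+90
    t=(t+90)%180-90
    return round(x,1),round(y,1),round(a,1),round(b,1),round(t,2)
E
python3 - <<'E'
from h import *
for n in("top","scene"):
    d=np.load(n+"_d.npy");p=cv2.imread(f"pics/{n}0.png")
    W=cloud(n,d);H=W[...,2]
    if n=="top":
        print("bench H",[round(float(H[r,c]),4) for r,c in((200,200),(330,280),(200,450),(120,250))])
        print("std",H[320:340,150:200].std())
    hsv=cv2.cvtColor(p,cv2.COLOR_BGR2HSV)
    print([ (k,hsv[r,c].tolist()) for k,(c,r) in ({'L':(361,163),'M':(296,158),'S':(220,165),'bench':(330,300),'base':(171,245),'tray':(405,233),'slab':(300,265),'fence':(272,222)} if n=="top" else {'L':(205,255),'M':(272,262),'bench':(300,350)}).items()])
    for lo,hi,tag in((.009,.030,'mid'),(.03,.08,'high')):
        m=np.uint8((H>lo)&(H<hi)&(d>0))*255
        m=cv2.morphologyEx(m,cv2.MORPH_OPEN,np.ones((3,3)))
        for c in cv2.findContours(m,cv2.RETR_EXTERNAL,cv2.CHAIN_APPROX_NONE)[0]:
            if cv2.contourArea(c)>120:
                q=c.reshape(-1,2).mean(0).round();
                hh=np.median(H[cv2.drawContours(np.zeros_like(m),[c],-1,255,-1)>0])
                w=cast(n,q,hh)[0]
                if abs(w[1])<.45 and .25<w[0]<.85: print(n,tag,q,rect(n,c,hh),round(hh,4))
E
```

```text
bench H [0.003, -0.0032, 0.0018, -0.0026]
std 0.04185032427095694
[('L', [16, 120, 102]), ('M', [16, 115, 104]), ('S', [16, 119, 103]), ('bench', [18, 89, 112]), ('base', [45, 4, 121]), ('tray', [105, 7, 69]), ('slab', [114, 18, 70]), ('fence', [109, 26, 109])]
top mid [412. 312.] (272.8, -309.3, 118.8, 52.1, 18.74) 0.018
top mid [284. 241.] (435.5, 12.9, 220.2, 140.3, -77.83) 0.0135
top mid [171. 244.] (431.2, 295.5, 241.2, 161.5, 76.91) 0.0183
top mid [220. 164.] (632.7, 174.4, 88.5, 32.8, -89.44) 0.0185
top mid [295. 158.] (651.1, -13.3, 119.9, 51.0, 77.55) 0.0184
top mid [360. 163.] (640.3, -175.6, 149.1, 67.3, 73.3) 0.0185
top mid [298. 115.] (760.5, -20.7, 59.8, 49.1, 84.53) 0.0137
top high [255. 265.] (388.3, 78.3, 45.2, 45.0, -89.05) 0.0734
top high [283. 234.] (459.3, 23.3, 183.3, 59.8, -81.06) 0.0488
top high [446. 158.] (650.1, -382.3, 59.8, 25.5, 24.25) 0.0543
top high [144. 143.] (679.5, 358.4, 77.7, 52.0, -24.3) 0.0535
top high [208. 112.] (756.9, 201.8, 76.9, 51.0, -59.04) 0.0534
top high [380.  99.] (795.5, -220.1, 67.9, 39.5, 53.28) 0.0561
[('L', [15, 128, 137]), ('M
[... 248 characters left out ...]
[204. 255.] (643.1, -177.5, 152.9, 71.9, 73.67) 0.0168
scene mid [275. 200.] (435.9, 13.1, 221.1, 143.7, -77.82) 0.0154
scene mid [389. 191.] (434.3, 293.4, 241.6, 164.3, 76.98) 0.0162
scene mid [171. 137.] (276.3, -311.1, 124.0, 50.9, 18.77) 0.0169
scene high [188. 312.] (804.0, -192.2, 59.5, 23.1, -57.67) 0.0543
scene high [363. 315.] (794.7, 201.2, 75.7, 49.9, 63.7) 0.0534
scene high [178. 292.] (756.6, -220.7, 69.3, 40.4, -58.66) 0.0569
scene high [429. 280.] (707.0, 362.6, 76.2, 51.5, 57.47) 0.0527
scene high [112. 260.] (682.0, -392.9, 67.1, 40.1, -47.55) 0.0543
scene high [282. 190.] (459.4, 22.7, 182.9, 74.0, -81.25) 0.0444
scene high [310. 164.] (396.2, 79.6, 70.5, 44.4, 0.5) 0.0639
```

Run:
```python
from h import *
for n in("top","scene"):
    d=np.load(n+"_d.npy");p=cv2.imread(f"pics/{n}0.png");W=cloud(n,d);H=W[...,2]
    hsv=cv2.cvtColor(p,cv2.COLOR_BGR2HSV)
    m=np.uint8((hsv[...,1]<45)&(hsv[...,2]<110))*255
    for c in cv2.findContours(m,cv2.RETR_EXTERNAL,cv2.CHAIN_APPROX_NONE)[0]:
        if 2000<cv2.contourArea(c)<12000: print(n,c.reshape(-1,2).mean(0).round(),rect(n,c,.02))
    m=np.uint8((H>.073)&(H<.083)&(W[...,0]<.43)&(W[...,0]>.35)&(abs(W[...,1]-.08)<.05))*255
    c=max(cv2.findContours(m,0,1)[0],key=cv2.contourArea);print('plugtop',rect(n,c,.077))
    m=np.uint8((H>.052)&(H<.062)&(abs(W[...,0]-.47)<.06)&(abs(W[...,1]+.045)<.06))*255
    c=max(cv2.findContours(m,0,1)[0],key=cv2.contourArea);print('head',rect(n,c,.056))
```

```text
top [285. 399.] (60.7, 1.2, 226.5, 118.7, -88.7)
top [528. 391.] (77.3, -598.3, 186.8, 149.6, -87.7)
top [539. 296.] (312.9, -633.4, 151.4, 105.9, 0.14)
top [280. 243.] (435.1, 13.4, 219.7, 139.5, -77.91)
top [405. 233.] (468.6, -290.0, 240.6, 148.9, -81.22)
top [526. 134.] (720.7, -612.8, 295.0, 204.2, 11.29)
top [ 47. 134.] (718.8, 634.2, 298.1, 222.6, -8.56)
plugtop (386.1, 81.6, 35.5, 33.2, 0.9)
head (470.1, -45.3, 59.5, 43.9, 8.9)
scene [168. 196.] (474.9, -290.8, 238.7, 157.4, -81.25)
scene [284. 193.] (440.7, 12.4, 215.0, 148.8, -77.47)
scene [ 54. 136.] (285.0, -672.9, 185.7, 174.6, 0.61)
scene [285.  27.] (-172.8, 36.6, 408.7, 362.9, -87.53)
scene [65. 45.] (-109.2, -713.0, 597.3, 264.9, 40.24)
plugtop (388.3, 81.4, 35.3, 33.8, 0.31)
head (471.3, -45.8, 61.3, 43.8, 8.77)
```

```bash
python3 -m crank '[[[8.5,2.13,3.97,-0.6,0,0,5.93],[8.5,2.13,3.97,-0.6,0,0,5.93],[8.5,2.13,3.97,-0.6,0,0,5.93],[8.5,2.13,3.97,-0.6,0,0,5.93],[8.5,2.13,3.97,-0.6,0,0,5.93],[8.5,2.13,3.97,-0.6,0,0,5.93],[8.5,2.13,3.97,-0.6,0,0,5.93],[8.5,2.13,3.97,-0.6,0,0,5.93],[8.5,2.13,3.97,-0.6,0,0,5.93],[8.5,2.13,3.97,-0.6,0,0,5.93],[8.5,2.13,3.97,-0.6,0,0,5.93],[8.5,2.13,3.97,-0.6,0,0,5.93],[8.5,2.13,3.97,-0.6,0,0,5.93],[8.5,2.13,3.97,-0.6,0,0,5.93],[8.5,0,0,0,0,0,0],[8.5,0,0,0,0,0,0]]]' 60
cat >> h.py <<'E'
def st():
    from scipy.spatial.transform import Rotation as R
    o=manip.get_obs();M=R.from_quat(o['ee_rot']).as_matrix()
    print('t',round(o['clock'],2),'tcp',(o['position']*1000).round(1),'close',round(np.degrees(np.arctan2(M[1,1],M[0,1])),2),'tilt',M[:2,2].round(4),'F',o['ft_force'].round(1),'w',round(o['grip_width']*85.4,1),'gf',round(o['grasp_force'],1))
if __name__=='__main__':st()
E
python3 h.py
```

```text
clock: 2.1
position: [0.4692, -0.0456, 0.147]
ee_rot: [0.65, 0.76, -0.0, -0.0]
ft_force: [-0.9, -0.2, 0.3]
grip_width: 0.994
grasp_force: 0.0
t 2.1 tcp [469.2 -45.6 147. ] close 8.91 tilt [-0.0008 -0.    ] F [-0.9 -0.2  0.3] w 84.9 gf 0.0
```

```bash
python3 -m crank '[[[8.5,0.06,0,-4,0,0,0],[8.5,0.06,0,-4,0,0,0],[8.5,0,0,-4.1,0,0,0],[8.5,0,0,0,0,0,0],[5,0,0,0,0,0,0],[5,0,0,0,0,0,0],[5,0,0,0,0,0,0],[5,0,0,0,0,0,0],[5,0,0,0,0,0,0],[5,0,0,3,0,0,0],[5,0,0,4,0,0,0],[5,0,0,0,0,0,0]]]' 60; python3 h.py
```

```text
clock: 3.6
position: [0.4732, -0.0456, 0.1002]
ee_rot: [0.65, 0.76, 0.001, 0.003]
ft_force: [-0.4, -0.8, -3.1]
grip_width: 0.691
grasp_force: 66.6
t 3.6 tcp [473.2 -45.6 100.2] close 8.92 tilt [ 0.0068 -0.0022] F [-0.4 -0.8 -3.1] w 59.0 gf 66.6
```

```bash
python3 -m crank '[[[5,0.36,-3.9,0,0,0,0],[5,0.36,-3.9,0,0,0,0],[5,0.36,-3.9,0,0,0,0],[5,0.36,-3.9,0,0,0,0],[5,0.36,-3.9,0,0,0,0],[5,0.36,-3.9,0,0,0,0],[5,0.36,-3.9,0,0,0,0],[5,0.36,-3.8,0,0,0,0],[5,0,0,0,0,0,0],[5,0,0,0,0,0,0]]]'; python3 h.py
```

```text
clock: 4.85
position: [0.4995, -0.3555, 0.096]
ee_rot: [0.65, 0.76, 0.0, -0.0]
ft_force: [-0.2, -0.0, -3.1]
grip_width: 0.689
grasp_force: 66.4
t 4.85 tcp [ 499.5 -355.5   96. ] close 8.95 tilt [-0.0002  0.0009] F [-0.2 -0.  -3.1] w 58.8 gf 66.4
```

```bash
python3 -m crank '[[[5,0,0,-3,0,0,0],[5,0,0,-2.7,0,0,0],[5,0,0,-1.5,0,0,0],[5,0,0,-0.5,0,0,0],[5,0,0,0,0,0,0],[6.8,0,0,0,0,0,0],[6.8,0,0,0,0,0,0],[6.8,0,0,0,0,0,0],[6.8,0,0,4,0,0,0],[6.8,0,0,5,0,0,0],[8.5,-1,5.9,2,0,0,0],[8.5,-1,5.9,0,0,0,0],[8.5,-1,5.9,0,0,0,0],[8.5,-1,5.9,0,0,0,0],[8.5,-1,5.9,0,0,0,0],[8.5,-2,5.9,0,0,0,0],[8.5,-4.3,5.9,0,0,0,0],[8.5,0,2.4,0,0,0,0],[8.5,0,0,0,0,0,0],[8.5,0,0,0,0,0,0]]]'; python3 h.py
```

```text
clock: 7.35
position: [0.3931, 0.0709, 0.1292]
ee_rot: [0.65, 0.76, 0.0, 0.0]
ft_force: [-0.5, -0.1, 0.0]
grip_width: 0.998
grasp_force: 0.0
t 7.35 tcp [393.1  70.9 129.2] close 8.9 tilt [0.0001 0.    ] F [-0.5 -0.1  0. ] w 85.2 gf 0.0
```

```bash
python3 -m crank '[[[8.5,-0.6,1.05,0,0,0,0],[8.5,0,0,-3,0,0,0],[8.5,0,0,-3,0,0,0],[8.5,0,0,-2.7,0,0,0],[8.5,0,0,0,0,0,0],[3.4,0,0,0,0,0,0],[3.4,0,0,0,0,0,0],[3.4,0,0,0,0,0,0],[3.4,0,0,0,0,0,0],[3.4,0,0,0,0,0,0],[3.4,0,0,0,0,0,0],[3.4,0,0,3,0,0,0],[3.4,0,0,3,0,0,0],[3.4,0,0,0,0,0,0]]]' 40; python3 h.py
```

```text
clock: 9.1
position: [0.3885, 0.0822, 0.1042]
ee_rot: [0.65, 0.76, 0.001, 0.002]
ft_force: [0.6, 0.0, -2.3]
grip_width: 0.493
grasp_force: 41.3
t 9.1 tcp [388.5  82.2 104.2] close 8.91 tilt [ 0.0048 -0.0011] F [ 0.6  0.  -2.3] w 42.1 gf 41.3
```

```bash
python3 -m crank '[[[3.4,0.49,-4.2,0,0,0,0],[3.4,0.49,-4.2,0,0,0,0],[3.4,0.49,-4.2,0,0,0,0],[3.4,0.49,-4.2,0,0,0,0],[3.4,0.49,-4.2,0,0,0,0],[3.4,0.49,-4.3,0,0,0,0],[3.4,0.49,-4.3,0,0,0,0],[3.4,0.49,-4.2,0,0,0,0],[3.4,0,0,0,0,0,0],[3.4,0,0,-3,0,0,0],[3.4,0,0,-2.5,0,0,0],[3.4,0,0,-1,0,0,0],[3.4,0,0,0,0,0,0],[3.4,0,0,-0.2,0,0,0],[3.4,0,0,0,0,0,0]]]'; python3 h.py
python3 - <<'E'
from h import *
p,d=eyes.camera("scene");cv2.imwrite("pics/s1.png",p[80:360,60:460,::-1])
E
```

```text
clock: 10.98
position: [0.4265, -0.2556, 0.0357]
ee_rot: [0.65, 0.76, 0.0, 0.0]
ft_force: [-0.9, 1.8, 3.2]
grip_width: 0.492
grasp_force: 41.9
t 10.97 tcp [ 426.5 -255.6   35.7] close 8.95 tilt [ 0.0008 -0.0004] F [-0.9  1.8  3.2] w 42.0 gf 41.9
```

View pics/s1.png

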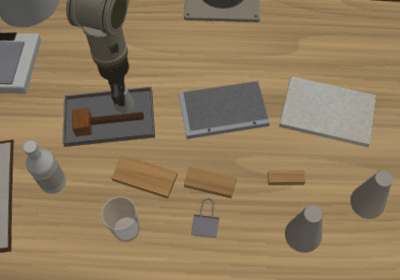

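The mallet lies in the tray (crop 108,118) and the plug is touching the tray floor (122,97). Now I release the plug and go toward the large board.

```bash
python3 -m crank '[[[5.8,0,0,0,0,0,0],[5.8,0,0,0,0,0,0],[5.8,0,0,0,0,0,0],[5.8,0,0,4,0,0,0],[5.8,0,0,5,0,0,0],[8.5,0,0,3,0,0,0],[8.5,0,5,0,0,0,0],[8.5,0,5,0,0,0,0],[8.5,0,5,0,0,0,0],[8.5,0,5,0,0,0,0],[8.5,0,0,0,0,0,0]]]'; python3 h.py
cat > look.py <<'E'
from h import *
import sys
def look(n="top"):
    p,d=eyes.camera(n);W=cloud(n,d);H=W[...,2];out=[]
    hsv=cv2.cvtColor(p,cv2.COLOR_RGB2HSV)
    for z in (.018,.03,.036,.054,.072):
        m=np.uint8((H>z-.006)&(H<z+.006)&(d>0)&(hsv[...,1]>95)&(hsv[...,0]<25))*255
        m=cv2.morphologyEx(m,cv2.MORPH_OPEN,np.ones((3,3)))
        for c in cv2.findContours(m,0,1)[0]:
            if cv2.contourArea(c)>200: print(n,'z',z,rect(n,c,z))
    return p
if __name__=='__main__':
    p=look("top"); st()
    if len(sys.argv)>1: cv2.imwrite(f"pics/{sys.argv[1]}.png",p[...,::-1])
E
python3 look.py
```

```text
clock: 12.4
position: [0.4262, -0.0525, 0.1555]
ee_rot: [0.648, 0.762, 0.0, 0.0]
ft_force: [1.3, -0.4, 0.8]
grip_width: 0.996
grasp_force: 0.0
t 12.4 tcp [426.2 -52.5 155.5] close 9.27 tilt [ 0.0007 -0.0004] F [ 1.3 -0.4  0.8] w 85.0 gf 0.0
top z 0.018 (633.3, 174.5, 88.8, 31.9, -87.39)
top z 0.018 (651.1, -13.3, 119.8, 50.8, 77.67)
top z 0.018 (640.4, -175.8, 149.1, 67.2, 73.3)
top z 0.036 (485.7, -264.7, 142.1, 16.8, -80.95)
t 12.45 tcp [426.2 -54.7 155.3] close 9.12 tilt [ 0.0005 -0.0007] F [ 0.7 -0.5  0.3] w 84.9 gf 0.0
```

```bash
python3 -m crank '[[[8.5,3.6,-2.0,0,0,0,-4.3],[8.5,3.6,-2.0,0,0,0,-4.3],[8.5,3.6,-2.0,0,0,0,-4.3],[8.5,3.6,-2.0,-2,0,0,-4.3],[8.5,3.6,-2.0,-2,0,0,-4.3],[8.5,3.5,-2.0,-2,0,0,-4.4],[8.5,0,0,-2,0,0,0],[8.5,0,0,0,0,0,0],[8.5,0,0,0,0,0,0],[8.5,0,0,0,0,0,0]]]' 60;python3 h.py
```

```text
clock: 13.7
position: [0.6413, -0.1759, 0.0766]
ee_rot: [0.804, 0.595, 0.0, 0.001]
ft_force: [0.3, 1.1, -0.0]
grip_width: 0.994
grasp_force: 0.0
t 13.7 tcp [ 641.3 -175.9   76.6] close -16.94 tilt [ 0.0017 -0.0008] F [ 0.3  1.1 -0. ] w 84.9 gf 0.0
```

```bash
python3 -m crank '[[[8.5,0,0,-3,0,0,0],[8.5,0,0,-3,0,0,0],[8.5,0,0,-1.5,0,0,0],[8.5,0,0,0,0,0,0],[6,0,0,0,0,0,0],[6,0,0,0,0,0,0],[6,0,0,0,0,0,0],[6,0,0,0,0,0,0]]]' 60;python3 h.py; python3 -m crank '[[[6,0,0,3,0,0,0],[6,0,0,3,0,0,0],[6,0,0,2,0,0,0],[6,0,0,0,0,0,0],[6,0,0,0,0,0,0]]]';python3 look.py
```

```text
clock: 14.7
position: [0.6424, -0.176, 0.0023]
ee_rot: [0.804, 0.595, 0.001, 0.001]
ft_force: [-0.4, 0.4, 6.1]
grip_width: 0.775
grasp_force: 67.8
t 14.7 tcp [ 642.4 -176.     2.3] close -16.97 tilt [ 0.0029 -0.0008] F [-0.4  0.4  6.1] w 66.1 gf 67.8
clock: 15.32
position: [0.6404, -0.1758, 0.079]
ee_rot: [0.804, 0.595, -0.001, -0.001]
ft_force: [-0.3, -0.6, -2.7]
grip_width: 0.77
grasp_force: 68.0
top z 0.018 (633.1, 174.3, 88.7, 32.0, -87.05)
top z 0.018 (651.1, -13.5, 119.5, 50.5, 77.82)
t 15.38 tcp [ 640.3 -175.8   78.7] close -16.96 tilt [-0.0019  0.0004] F [-0.9  0.1 -2.1] w 66.2 gf 68.0
```

```bash
python3 -m crank '[[[6,-3.1,2.95,0,0,0,4.85],[6,-3.1,2.95,0,0,0,4.85],[6,-3.1,2.95,0,0,0,4.85],[6,-3.1,2.95,0,0,0,4.85],[6,-3.1,2.95,0,0,0,4.85],[6,-3.1,2.95,0,0,0,4.85],[6,0,0,-2,0,0,0],[6,0,0,-2,0,0,0],[6,0,0,0,0,0,0],[6,0,0,0,0,0,0]]]';python3 h.py;python3 look.py l1
```

```text
clock: 16.62
position: [0.4552, 0.0014, 0.0404]
ee_rot: [0.628, 0.778, 0.0, -0.0]
ft_force: [-0.7, -0.3, -1.3]
grip_width: 0.776
grasp_force: 68.0
t 16.62 tcp [455.2   1.4  40.4] close 12.14 tilt [-0.0001  0.0005] F [-0.7 -0.3 -1.3] w 66.3 gf 68.0
top z 0.018 (633.3, 174.5, 88.8, 31.7, -87.53)
top z 0.018 (650.8, -13.3, 119.8, 50.6, 78.03)
top z 0.036 (487.8, -278.4, 115.0, 16.2, -81.23)
t 16.68 tcp [455.4   1.3  40.6] close 12.13 tilt [0.0005 0.0002] F [ 0.5  0.5 -1.2] w 66.1 gf 68.0
```

```bash
python3 -m crank '[[[6,0,0,-1.5,0,0,0],[6,0,0,-1,0,0,0],[6,0,0,-0.1,0,0,0],[6,0,0,0,0,0,0],[6,0,0,0,0,0,0]]]';python3 h.py; python3 -m crank '[[[6,0,0,-0.1,0,0,0],[6,0,0,-0.1,0,0,0],[6,0,0,0,0,0,0]]]'; python3 h.py
```

```text
clock: 17.3
position: [0.4547, 0.0011, 0.014]
ee_rot: [0.628, 0.778, -0.001, -0.0]
ft_force: [-3.4, -0.7, 8.8]
grip_width: 0.773
grasp_force: 70.6
t 17.3 tcp [454.7   1.1  14. ] close 12.16 tilt [-0.0012 -0.0006] F [-3.4 -0.7  8.8] w 66.0 gf 70.6
clock: 17.68
position: [0.4548, 0.001, 0.0136]
ee_rot: [0.628, 0.778, -0.002, -0.0]
ft_force: [-15.5, -1.2, 41.6]
grip_width: 0.777
grasp_force: 74.4
t 17.68 tcp [454.8   1.   13.6] close 12.16 tilt [-0.0021 -0.0024] F [-15.5  -1.2  41.6] w 66.3 gf 74.4
```

```bash
python3 -m crank '[[[6,0.29,0.06,0.17,0,0,0],[6,0.29,0.06,0,0,0,0],[6,0.2,0.04,0,0,0,0],[6,0,0,0,0,0,0]]]';python3 h.py; python3 -m crank '[[[6,0.06,-0.29,0,0,0,0],[6,0.06,-0.29,0,0,0,0],[6,0.04,-0.2,0,0,0,0],[6,0,0,0,0,0,0],[6,0,0,0,0,0,0]]]'; python3 h.py
```

```text
clock: 18.18
position: [0.4608, 0.0022, 0.0137]
ee_rot: [0.628, 0.778, -0.002, -0.001]
ft_force: [-13.2, -3.7, 23.3]
grip_width: 0.771
grasp_force: 72.3
t 18.18 tcp [460.8   2.2  13.7] close 12.12 tilt [-0.0053 -0.0021] F [-13.2  -3.7  23.3] w 65.9 gf 72.3
clock: 18.8
position: [0.462, -0.0007, 0.0137]
ee_rot: [0.628, 0.779, -0.0, -0.003]
ft_force: [-15.9, 16.0, 24.4]
grip_width: 0.775
grasp_force: 72.3
t 18.8 tcp [462.   -0.7  13.7] close 12.27 tilt [-0.0054  0.0037] F [-15.9  16.   24.4] w 66.2 gf 72.3
```

```bash
python3 -m crank '[[[6,0,0,0.13,0,0,0],[6,0,0,0,0,0,0],[6,0,0,0,0,0,0]]]';python3 h.py;python3 look.py l2
```

```text
clock: 19.18
position: [0.4625, -0.0034, 0.014]
ee_rot: [0.628, 0.778, -0.001, -0.002]
ft_force: [-6.0, 6.6, 1.5]
grip_width: 0.776
grasp_force: 69.6
t 19.18 tcp [462.5  -3.4  14. ] close 12.18 tilt [-0.0039  0.0018] F [-6.   6.6  1.5] w 66.2 gf 69.6
top z 0.018 (634.0, 174.5, 88.6, 30.2, -89.44)
top z 0.018 (651.2, -13.3, 119.6, 50.4, 77.99)
t 19.23 tcp [462.6  -3.4  14. ] close 12.19 tilt [-0.0038  0.0017] F [-6.4  5.3  0.7] w 66.2 gf 69.6
```

View pics/l2.png

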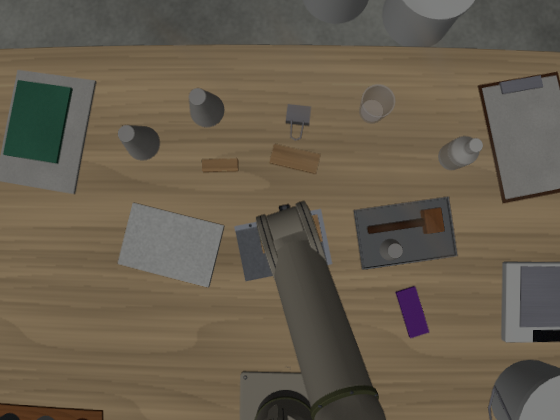

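The top view shows L in the jig, hidden by the arm, and the mallet and plug inside the tray at (405,233). Forces suggest both fences are touched, so I push a bit more to confirm.

```bash
python3 -m crank '[[[6,0.18,-0.12,0,0,0,0],[6,0,0,0,0,0,0],[6,0,0,0,0,0,0]]]';python3 h.py;python3 - <<'E'
from h import *
p,d=eyes.camera("scene");cv2.imwrite("pics/l3.png",cv2.resize(p[140:240,220:350,::-1],None,fx=6,fy=6,interpolation=cv2.INTER_CUBIC))
E
```

```text
clock: 19.6
position: [0.4626, -0.0035, 0.0138]
ee_rot: [0.628, 0.778, -0.001, -0.004]
ft_force: [-14.6, 11.0, 12.3]
grip_width: 0.773
grasp_force: 70.7
t 19.6 tcp [462.6  -3.5  13.8] close 12.21 tilt [-0.0074  0.0025] F [-14.6  11.   12.3] w 66.0 gf 70.7
```

View pics/l3.png

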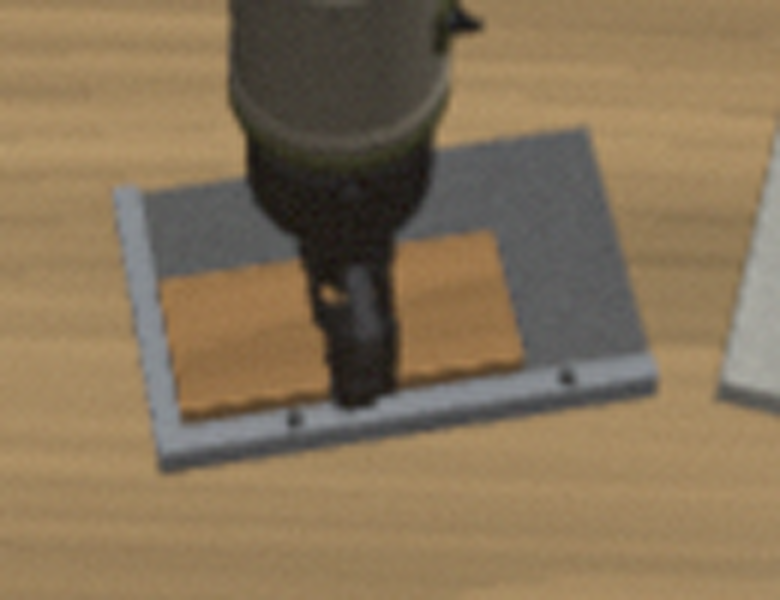

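```bash
cat > home.py <<'E'
from h import *
import sys
z=float(sys.argv[1]) ; n=sys.argv[2]; x0,y0,R=map(float,sys.argv[3:6])
p,d=eyes.camera(n);W=cloud(n,d);hsv=cv2.cvtColor(p,cv2.COLOR_RGB2HSV)
m=np.uint8((hsv[...,1]>75)&(hsv[...,0]<25)&(abs(W[...,2]-z)<.006)&(np.hypot(W[...,0]-x0,W[...,1]-y0)<R))*255
m=cv2.morphologyEx(m,cv2.MORPH_OPEN,np.ones((2,2)))
c=np.vstack([c for c in cv2.findContours(m,0,1)[0] if cv2.contourArea(c)>25]);r=rect(n,c,z);print('board',r)
J=np.array([435.5,12.9]);t=np.radians(-77.85);j1=np.array([np.cos(t),np.sin(t)]);j2=np.array([-j1[1],j1[0]])
v=np.array(r[:2])-(J+98*j1+58*j2);print('in corner',(v@j1).round(1),(v@j2).round(1))
E
python3 home.py .030 scene .46 0 .1
```

```text
board (467.7, -2.5, 148.7, 69.8, -77.7)
in corner -76.2 -29.8
```

```bash
python3 -m crank '[[[6,-0.1,0.1,1,0,0,0],[6,0,0,2.5,0,0,0],[6,0,0,2.5,0,0,0],[6,-0.55,5,0,0,0,-4.2],[6,-0.55,5,0,0,0,-4.2],[6,-0.55,5,0,0,0,-4.2],[6,-0.55,5,0,0,0,-4.2],[6,-0.55,5,0,0,0,-4.2],[6,-0.55,5,0,0,0,-4.3],[6,0,0,0,0,0,0],[6,0,0,0,0,0,0],[6,0,0,0,0,0,0]]]';python3 look.py
```

```text
clock: 21.2
position: [0.4328, 0.2934, 0.0747]
ee_rot: [0.784, 0.621, -0.0, 0.0]
ft_force: [0.1, -1.1, -3.4]
grip_width: 0.769
grasp_force: 69.4
top z 0.018 (633.1, 174.4, 89.0, 31.9, -87.14)
top z 0.018 (651.2, -13.3, 119.8, 50.6, 77.67)
t 21.25 tcp [432.8 293.4  74.9] close -13.27 tilt [ 0.     -0.0008] F [ 0.3  0.3 -1.3] w 66.4 gf 69.4
```

```bash
python3 -m crank '[[[6,-0.23,0.36,-2,0,0,0],[6,0,0,-2,0,0,0],[6,0,0,-1.2,0,0,0],[6,0,0,-0.1,0,0,0],[6,0,0,-0.1,0,0,0],[6,0,0,0,0,0,0]]]';python3 h.py
```

```text
clock: 22.0
position: [0.4302, 0.2985, 0.0215]
ee_rot: [0.783, 0.621, 0.0, 0.0]
ft_force: [0.1, -0.2, -2.1]
grip_width: 0.773
grasp_force: 69.4
t 22.0 tcp [430.2 298.5  21.5] close -13.16 tilt [0.0006 0.0002] F [ 0.1 -0.2 -2.1] w 66.0 gf 69.4
```

```bash
python3 -m crank '[[[6,0,-0.12,-0.1,0,0,0],[6,0,0,-0.05,0,0,0],[6,0,0,0,0,0,0],[7.8,0,0,0,0,0,0],[7.8,0,0,0,0,0,0],[7.8,0,0,0,0,0,0],[8.5,0,0,3,0,0,0],[8.5,0,0,4,0,0,0],[8.5,3.6,-4.8,2,0,0,0],[8.5,3.6,-4.8,0,0,0,0],[8.5,3.6,-4.8,0,0,0,0],[8.5,3.6,-5.1,0,0,0,0],[8.5,3.6,-5.8,0,0,0,0],[8.5,3.6,-5.8,0,0,0,0],[8.5,0,0,0,0,0,0],[8.5,0,0,0,0,0,0]]]';python3 look.py
```

```text
clock: 24.0
position: [0.6392, -0.0028, 0.1091]
ee_rot: [0.783, 0.621, 0.0, -0.001]
ft_force: [0.2, -0.3, 0.2]
grip_width: 0.997
grasp_force: 0.0
top z 0.018 (633.1, 174.4, 89.1, 32.1, -87.05)
top z 0.036 (430.3, 295.4, 150.3, 65.8, 77.12)
top z 0.036 (484.2, -257.3, 127.7, 16.2, -81.18)
t 24.05 tcp [639.1  -1.9 109.3] close -13.07 tilt [-0.0003  0.0009] F [-1.1 -0.1 -0.6] w 85.0 gf 0.0
```

```bash
python3 -m crank '[[[8.5,1.15,-1.15,-3,0,0,0.7],[8.5,0,0,-3,0,0,0],[8.5,0,0,-2.4,0,0,0],[8.5,0,0,0,0,0,0],[8.5,0,0,0,0,0,0]]]';python3 h.py
```

```text
clock: 24.68
position: [0.6515, -0.0138, 0.0268]
ee_rot: [0.779, 0.627, 0.001, 0.0]
ft_force: [0.3, 1.1, 0.4]
grip_width: 1.0
grasp_force: 0.0
t 24.68 tcp [651.5 -13.8  26.8] close -12.39 tilt [0.0016 0.0003] F [0.3 1.1 0.4] w 85.4 gf 0.0
```

```bash
python3 -m crank '[[[8.5,0,0,-2.1,0,0,0],[8.5,0,0,0,0,0,0],[4,0,0,0,0,0,0],[4,0,0,0,0,0,0],[4,0,0,0,0,0,0],[4,0,0,0,0,0,0],[4,0,0,0,0,0,0],[4,0,0,2,0,0,0],[4,0,0,2.5,0,0,0],[4,-3.7,0.05,0,0,0,4.9],[4,-3.7,0.05,0,0,0,4.9],[4,-3.7,0.05,0,0,0,4.9],[4,-3.7,0.05,0,0,0,4.9],[4,-3.7,0.05,0,0,0,4.9],[4,0,0,0,0,0,0],[4,0,0,-2.0,0,0,0],[4,0,0,0,0,0,0],[4,0,0,0,0,0,0]]]' 60;python3 h.py
```

```text
clock: 26.92
position: [0.4667, -0.0122, 0.0302]
ee_rot: [0.629, 0.777, 0.0, 0.0]
ft_force: [0.3, -0.7, -1.5]
grip_width: 0.563
grasp_force: 62.2
t 26.93 tcp [466.7 -12.2  30.2] close 12.04 tilt [0.0008 0.0003] F [ 0.3 -0.7 -1.5] w 48.1 gf 62.2
```

```bash
python3 -m crank '[[[4,0,0,-1,0,0,0],[4,0,0,-0.2,0,0,0],[4,0,0,0,0,0,0],[4,0,0,0,0,0,0]]]';python3 h.py
```

```text
clock: 27.42
position: [0.466, -0.0124, 0.0174]
ee_rot: [0.629, 0.777, 0.0, -0.0]
ft_force: [0.4, -1.1, -0.1]
grip_width: 0.567
grasp_force: 62.2
t 27.43 tcp [466.  -12.4  17.4] close 12.04 tilt [0.     0.0002] F [ 0.4 -1.1 -0.1] w 48.4 gf 62.2
```

```bash
python3 -m crank '[[[4,0,0,-0.05,0,0,0],[4,0.29,0.06,0,0,0,0],[4,0.29,0.06,0,0,0,0],[4,0.3,0.07,0,0,0,0],[4,0,0,0,0,0,0]]]';python3 h.py; python3 -m crank '[[[4,0.06,-0.29,0,0,0,0],[4,0.06,-0.29,0,0,0,0],[4,0.03,-0.2,0,0,0,0],[4,0,0,0,0,0,0],[4,0,0,0,0,0,0]]]'; python3 h.py
```

```text
clock: 28.05
position: [0.4735, -0.0111, 0.0172]
ee_rot: [0.629, 0.777, -0.002, -0.001]
ft_force: [-11.8, -1.8, 16.4]
grip_width: 0.57
grasp_force: 64.2
t 28.05 tcp [473.5 -11.1  17.2] close 12.05 tilt [-0.0032 -0.0018] F [-11.8  -1.8  16.4] w 48.7 gf 64.2
clock: 28.68
position: [0.4744, -0.0148, 0.0172]
ee_rot: [0.628, 0.778, -0.0, -0.002]
ft_force: [-14.5, 12.6, 18.7]
grip_width: 0.563
grasp_force: 64.4
t 28.68 tcp [474.4 -14.8  17.2] close 12.23 tilt [-0.0036  0.0027] F [-14.5  12.6  18.7] w 48.1 gf 64.4
```

Unload vertically, then push a little further.

```bash
python3 -m crank '[[[4,0,0,0.1,0,0,0],[4,0,0,0,0,0,0],[4,0,0,0,0,0,0]]]';python3 h.py; python3 -m crank '[[[4,0.12,-0.18,0.02,0,0,0],[4,0,0,0,0,0,0],[4,0,0,0,0,0,0]]]'; python3 h.py;python3 home.py .030 scene .47 -0.01 .09
```

```text
clock: 29.05
position: [0.475, -0.0181, 0.0174]
ee_rot: [0.629, 0.778, -0.001, -0.001]
ft_force: [-5.5, 2.3, 0.7]
grip_width: 0.564
grasp_force: 62.5
t 29.05 tcp [475.  -18.1  17.4] close 12.08 tilt [-0.0024  0.0001] F [-5.5  2.3  0.7] w 48.1 gf 62.5
clock: 29.42
position: [0.4752, -0.0184, 0.0174]
ee_rot: [0.628, 0.778, -0.001, -0.002]
ft_force: [-11.2, 7.2, 4.7]
grip_width: 0.567
grasp_force: 62.9
t 29.43 tcp [475.2 -18.4  17.4] close 12.14 tilt [-0.0045  0.0015] F [-11.2   7.2   4.7] w 48.5 gf 62.9
board (479.6, -15.1, 118.4, 51.9, -77.08)
in corner -61.3 -20.8
```

```bash
python3 -m crank '[[[4,-0.1,0.1,1,0,0,0],[4,0,0,2.5,0,0,0],[4,0,0,2.5,0,0,0],[4,-0.76,5.2,0,0,0,-4.2],[4,-0.76,5.2,0,0,0,-4.2],[4,-0.76,5.2,0,0,0,-4.2],[4,-0.76,5.2,0,0,0,-4.2],[4,-0.76,5.2,0,0,0,-4.2],[4,-0.76,5.2,0,0,0,-4.1],[4,0,0,0,0,0,0],[4,0,0,0,0,0,0],[4,0,0,0,0,0,0],[4,0,0,0,0,0,0]]]';python3 h.py
```

```text
clock: 31.1
position: [0.4316, 0.2916, 0.0781]
ee_rot: [0.784, 0.621, 0.0, 0.0]
ft_force: [-0.0, -1.0, -0.7]
grip_width: 0.563
grasp_force: 62.7
t 31.1 tcp [431.6 291.6  78.1] close -13.18 tilt [ 0.0004 -0.0005] F [-0.  -1.  -0.7] w 48.0 gf 62.7
```

```bash
python3 -m crank '[[[4,-0.22,0.32,-1.5,0,0,0.2],[4,0,0,-1.5,0,0,0],[4,0,0,-0.4,0,0,0],[4,0,0,0,0,0,0],[4,0,0,0,0,0,0],[4,0,0,0,0,0,0]]]';python3 h.py
```

```text
clock: 31.85
position: [0.4289, 0.2962, 0.0445]
ee_rot: [0.782, 0.623, 0.0, 0.0]
ft_force: [0.3, 0.6, -0.6]
grip_width: 0.564
grasp_force: 62.7
t 31.85 tcp [428.9 296.2  44.5] close -12.87 tilt [0.0007 0.0003] F [ 0.3  0.6 -0.6] w 48.2 gf 62.7
```

```bash
python3 -m crank '[[[4,0.04,-0.13,-0.15,0,0,0],[4,0,0,-0.1,0,0,0],[4,0,0,-0.05,0,0,0],[4,0,0,0,0,0,0]]]';python3 h.py
```

```text
clock: 32.35
position: [0.4291, 0.2946, 0.0412]
ee_rot: [0.782, 0.623, -0.0, 0.0]
ft_force: [-0.8, -2.7, 3.2]
grip_width: 0.562
grasp_force: 63.1
t 32.35 tcp [429.1 294.6  41.2] close -12.87 tilt [ 0.0001 -0.0003] F [-0.8 -2.7  3.2] w 48.0 gf 63.1
```

```bash
python3 -m crank '[[[6.2,0,0,0,0,0,0],[6.2,0,0,0,0,0,0],[6.2,0,0,0,0,0,0],[6.2,0,0,3,0,0,0],[6.2,0,0,4,0,0,0],[6.2,4.08,-2.4,0,0,0,3],[6.2,4.08,-2.4,0,0,0,3],[6.2,4.08,-2.4,0,0,0,3],[6.2,4.08,-2.4,0,0,0,3],[6.2,4.08,-2.4,-3,0,0,3],[6.2,0,0,-3,0,0,0],[6.2,0,0,0,0,0,0],[6.2,0,0,0,0,0,0]]]';python3 h.py; python3 look.py;python3 home.py .018 scene .633 .174 .06
```

```text
clock: 33.98
position: [0.6331, 0.1759, 0.0524]
ee_rot: [0.693, 0.721, 0.001, 0.0]
ft_force: [-0.6, 0.7, 0.6]
grip_width: 0.722
grasp_force: 0.0
t 33.98 tcp [633.1 175.9  52.4] close 2.2 tilt [0.001  0.0009] F [-0.6  0.7  0.6] w 61.6 gf 0.0
top z 0.054 (430.3, 295.6, 120.1, 51.1, 76.82)
t 34.02 tcp [633.4 175.9  52.9] close 2.2 tilt [0.002  0.0008] F [ 0.4  0.4 -0.5] w 62.2 gf 0.0
board (637.7, 153.8, 43.4, 29.7, -88.33)
in corner -193.2 169.3
```

```bash
python3 -m crank '[[[6.2,0,-0.15,-2.5,0,0,0],[6.2,0,0,-2,0,0,0],[6.2,0,0,0,0,0,0],[6.2,0,0,0,0,0,0],[2.4,0,0,0,0,0,0],[2.4,0,0,0,0,0,0],[2.4,0,0,0,0,0,0],[2.4,0,0,0,0,0,0],[2.4,0,0,0,0,0,0]]]' 50;python3 h.py; python3 -m crank '[[[2.4,0,0,2,0,0,0],[2.4,0,0,3,0,0,0],[2.4,-3.1,-3.97,0,0,0,2],[2.4,-3.1,-3.97,0,0,0,2],[2.4,-3.1,-3.97,0,0,0,2],[2.4,-3.1,-3.97,0,0,0,2],[2.4,-3.1,-3.97,0,0,0,2],[2.4,0,0,-2.5,0,0,0],[2.4,0,0,0,0,0,0],[2.4,0,0,0,0,0,0],[2.4,0,0,0,0,0,0]]]';python3 h.py
```

```text
clock: 35.2
position: [0.6337, 0.1735, 0.0071]
ee_rot: [0.694, 0.72, 0.001, 0.0]
ft_force: [-1.1, -0.5, 5.6]
grip_width: 0.359
grasp_force: 50.8
t 35.2 tcp [633.7 173.5   7.1] close 2.13 tilt [0.0015 0.0004] F [-1.1 -0.5  5.6] w 30.7 gf 50.8
clock: 36.58
position: [0.4789, -0.0243, 0.032]
ee_rot: [0.628, 0.778, 0.0, 0.0]
ft_force: [0.4, 0.5, 0.1]
grip_width: 0.354
grasp_force: 50.0
t 36.58 tcp [478.9 -24.3  32. ] close 12.23 tilt [0.0013 0.0002] F [0.4 0.5 0.1] w 30.2 gf 50.0
```

```bash
python3 -m crank '[[[2.4,0,0,-1,0,0,0],[2.4,0,0,-0.28,0,0,0],[2.4,0,0,0,0,0,0],[2.4,0.29,0.06,0,0,0,0],[2.4,0.29,0.06,0,0,0,0],[2.4,0.3,0.07,0,0,0,0],[2.4,0,0,0,0,0,0]]]';python3 h.py; python3 -m crank '[[[2.4,0.06,-0.29,0,0,0,0],[2.4,0.06,-0.29,0,0,0,0],[2.4,0.04,-0.3,0,0,0,0],[2.4,0,0,0,0,0,0],[2.4,0,0,0,0,0,0]]]'; python3 h.py
```

```text
clock: 37.45
position: [0.4855, -0.0237, 0.0189]
ee_rot: [0.628, 0.778, -0.002, -0.001]
ft_force: [-16.3, -3.3, 29.9]
grip_width: 0.361
grasp_force: 53.4
t 37.45 tcp [485.5 -23.7  18.9] close 12.15 tilt [-0.004  -0.0024] F [-16.3  -3.3  29.9] w 30.8 gf 53.4
clock: 38.08
position: [0.4861, -0.0258, 0.0189]
ee_rot: [0.626, 0.78, 0.0, -0.004]
ft_force: [-21.7, 19.7, 32.9]
grip_width: 0.358
grasp_force: 53.8
t 38.08 tcp [486.1 -25.8  18.9] close 12.44 tilt [-0.0051  0.0053] F [-21.7  19.7  32.9] w 30.6 gf 53.8
```

```bash
python3 -m crank '[[[2.4,0,0,0.13,0,0,0],[2.4,0,0,0.05,0,0,0],[2.4,0,0,0,0,0,0]]]';python3 h.py; python3 -m crank '[[[2.4,0.12,-0.2,0.02,0,0,0],[2.4,0,0,0,0,0,0],[2.4,0,0,0,0,0,0]]]'; python3 h.py;python3 home.py .030 scene .485 -0.03 .075
```

```text
clock: 38.45
position: [0.4871, -0.031, 0.0193]
ee_rot: [0.628, 0.778, -0.0, -0.001]
ft_force: [-5.4, 4.0, 1.1]
grip_width: 0.36
grasp_force: 50.2
t 38.45 tcp [487.1 -31.   19.3] close 12.21 tilt [-0.0028  0.0012] F [-5.4  4.   1.1] w 30.7 gf 50.2
clock: 38.83
position: [0.4872, -0.0311, 0.0193]
ee_rot: [0.627, 0.779, -0.0, -0.003]
ft_force: [-10.2, 10.9, 4.3]
grip_width: 0.358
grasp_force: 50.7
t 38.83 tcp [487.2 -31.1  19.3] close 12.28 tilt [-0.005   0.0032] F [-10.2  10.9   4.3] w 30.6 gf 50.7
board (491.8, -27.8, 89.0, 34.2, -77.79)
in corner -46.4 -11.5
```

```bash
python3 -m crank '[[[2.4,-0.1,0.1,1,0,0,0],[2.4,0,0,2.5,0,0,0],[2.4,0,0,3,0,0,0],[2.4,-0.97,5.45,0,0,0,-4.2],[2.4,-0.97,5.45,0,0,0,-4.2],[2.4,-0.97,5.45,0,0,0,-4.2],[2.4,-0.97,5.45,0,0,0,-4.2],[2.4,-0.97,5.45,0,0,0,-4.2],[2.4,-0.97,5.45,0,0,0,-4.1],[2.4,0,0,0,0,0,0],[2.4,0,0,0,0,0,0],[2.4,0,0,0,0,0,0],[2.4,0,0,0,0,0,0],[2.4,0,0,0,0,0,0]]]';python3 h.py
```

```text
clock: 40.62
position: [0.4309, 0.2931, 0.0853]
ee_rot: [0.783, 0.622, 0.0, 0.0]
ft_force: [-0.4, -0.2, -0.8]
grip_width: 0.359
grasp_force: 50.2
t 40.62 tcp [430.9 293.1  85.3] close -13.04 tilt [ 0.0003 -0.0002] F [-0.4 -0.2 -0.8] w 30.6 gf 50.2
```

```bash
python3 -m crank '[[[2.4,-0.15,0.1,-1.2,0,0,0.1],[2.4,0,0,-0.8,0,0,0],[2.4,0,0,-0.1,0,0,0],[2.4,0,0,0,0,0,0],[2.4,0,0,0,0,0,0],[2.4,0,0,0,0,0,0]]]';python3 h.py
```

```text
clock: 41.38
position: [0.4291, 0.295, 0.0645]
ee_rot: [0.782, 0.623, 0.0, 0.0]
ft_force: [0.1, 0.5, -1.1]
grip_width: 0.358
grasp_force: 50.2
t 41.38 tcp [429.1 295.   64.5] close -12.86 tilt [0.0005 0.0002] F [ 0.1  0.5 -1.1] w 30.6 gf 50.2
```

```bash
python3 -m crank '[[[2.4,0.02,-0.03,-0.2,0,0,0],[2.4,0,0,-0.12,0,0,0],[2.4,0,0,-0.03,0,0,0],[2.4,0,0,0,0,0,0],[2.4,0,0,0,0,0,0]]]';python3 h.py;python3 -m crank '[[[4.5,0,0,0,0,0,0],[4.5,0,0,0,0,0,0],[4.5,0,0,0,0,0,0],[4.5,0,0,3,0,0,0],[4.5,0,0,5,0,0,0],[4.5,0,-5,3,0,0,0],[4.5,0,-6,0,0,0,0],[4.5,0,-6,0,0,0,0],[4.5,0,-6,0,0,0,0],[4.5,0,0,0,0,0,0],[4.5,0,0,0,0,0,0]]]';python3 look.py end; python3 look.py
```

```text
clock: 42.0
position: [0.4292, 0.2944, 0.061]
ee_rot: [0.782, 0.623, -0.0, 0.0]
ft_force: [-2.4, -2.4, 5.4]
grip_width: 0.357
grasp_force: 50.8
t 42.0 tcp [429.2 294.4  61. ] close -12.87 tilt [ 0.0001 -0.0004] F [-2.4 -2.4  5.4] w 30.5 gf 50.8
clock: 43.38
position: [0.4293, 0.0649, 0.1709]
ee_rot: [0.782, 0.623, 0.0, 0.0]
ft_force: [0.9, 0.4, -0.9]
grip_width: 0.528
grasp_force: 0.0
top z 0.036 (485.9, -264.9, 143.1, 16.1, -81.58)
top z 0.072 (430.6, 295.7, 89.4, 32.5, 76.66)
t 43.42 tcp [429.2  65.6 170.9] close -12.78 tilt [0.0004 0.0002] F [-0.6  0.3 -0.3] w 45.3 gf 0.0
top z 0.036 (486.0, -264.5, 142.3, 17.0, -82.21)
top z 0.072 (430.4, 295.5, 90.0, 32.2, 76.77)
t 43.48 tcp [429.2  66.  170.9] close -12.73 tilt [0.0002 0.0004] F [-0.3  0.8 -0.4] w 44.7 gf 0.0
```

View pics/end.png

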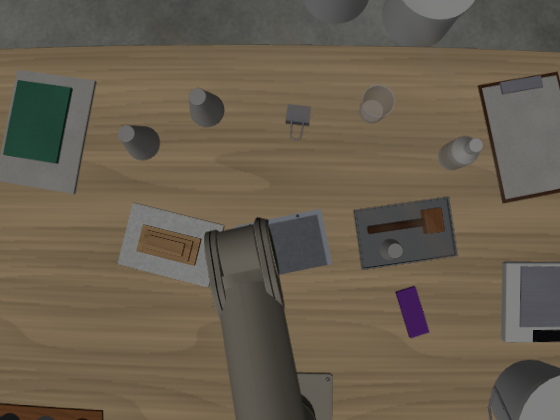

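The final view shows the three boards stacked concentrically on the base plate at (170,244), with the mallet and plug in the tray at (405,233). The bystanders are unmoved, so I hand in.

```bash
python3 -c "
from workcell import job
print(job.hand_in())"
```

```text
the job is handed in; nothing more can be done
None
```

The job is handed in, with no verdict returned: the mallet and plug are in the tray, and all three boards went home in the corner and are stacked largest to smallest on the base plate, centred within about 1 mm by camera, with the bystanders where they were.

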